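# Put the cooking things back in their matching holders

### The arm

A 7-joint arm with a two-finger parallel gripper is mounted at the origin on a cart in front of the work surface, level with it; the furniture and walls round the work are solid. World frame = base frame: x ahead of the robot, y to its left, z up, the work surface at z = 0. Lengths are in mm, angles in rad, forces in N, time in s.
With the tool pointing down it reaches from about 400 to 875 mm from the base axis. Payload 6.5 kg.
Tool frame: the origin (TCP) lies midway between the tips of the shut fingers; the grasp point (between the pads) lies 19 mm behind it; z points along the fingers, y is the line along which they close (so a half turn about z gives the same grasp; the last joint's range is limited). The gripper opens to 88 mm and grips with 3 to 60 N. Pads are 18 mm wide; open, the fingers measure 123 mm over their backs; the gripper's body (75 mm by 187 mm) begins 45 mm behind the grasp point.
Start: joints at [-1.286, 0.536, -0.004, 1.538, 0.003, 1.067, -0.071], TCP at [223.367, 610.408, 238.716] pointing down, gripper open.
Joint ranges: [-2.7, 2.7], [-0.37, 2.16], [-1.27, 1.26], [0.24, 2.4], [-1.31, 4.45], [0.19, 1.91], [-2.76, 2.76]. Speed limits (rad/s): [2.39, 2.39, 3.14, 3.14, 3.14, 3.14, 3.14].

### API

Orientations are given as [roll, pitch, yaw] about the fixed x, y, z axes, in that order (R = Rz(yaw) Ry(pitch) Rx(roll)).
In Python, from workcell import r gives the robot as it stands. The module is installed in compiled form; this text tells all that it offers.
- The arm moves only by the tool drive_tool, never from a script. Its argument "plan" is a list of rows, each an object of numbers: "jaw": the finger opening in m, from 0 to 0.0881; "dx", "dy", "dz": the shift along the tool's x, y, z in m; "rx", "ry", "rz": the turn, a rotation vector about the tool's x, y, z in degrees. A call has 1 to 5 rows; each row shifts and turns the commanded pose from where the row before left it, along the tool's axes as they then stand; what a row does not reach is not made up. A row lasts 1/8 s, in which the tool goes at most 62.5 mm and 10.7 degrees, less where a joint would pass 70% of its speed; a pose out of reach is approached as far as the arm can. A call is refused whole if a number of a shift passes 0.0625 or a number of a turn 10.7, either way. A call with a gripper value outside its range is refused whole. The fingers move at their own pace and stop on an object; the grip force is fixed at half the most. Time passes only in rows, so rows that do not move let the fingers close. It gives the time, the measured TCP pose, the force, the opening and the grip force at its end, in the units of the state.
- r.sense(): the state, without advancing time (a new reading comes with each control period).
- r.capture(name): name is "side" or "top" or "wrist"; returns the picture (384x512x3 uint8, red, green, blue); there is no depth.
- r.camera_params(name): a dict with "mtx" (3x3 intrinsics, pixels), "world_from_camera" (4x4, takes a point from camera to world coordinates); the wrist camera has in their place "hand_eye" (4x4, takes a point from camera to tool coordinates, whose origin is the TCP and whose axes are the flange's). Camera axes: x right, y up, looking along -z (the intrinsics and any distortion apply to the point x, -y, -z); pixel columns grow to the right and rows downward; lengths in mm; the calibration is good to about 2 mm. A picture is of the moment at which its call begins: read the wrist's pose just before it. camera_params takes no time and is no camera call.
- r.close_job(): hands the job in; it is judged then, once.
Trained networks look in the newest picture that a camera, given by its name, has taken for a name from the list of things; names that differ only in an ending like _2 or _b are one class to them, and where a whole thing is asked for, a point or a joint stands for the part that bears it (a point fixed in the world has none). Each returns a list of dicts, best first, with "p" (0 to 1); they miss things now and then, are a little off and sometimes report something else, mostly with a low value. They report only what shows in the picture. A call takes as long as a camera call.
- r.trace(camera, thing): "pixels" (384x512 bool, what is visible of it) and "extent" ([left, top, width, height] in pixels, round what is visible of it).
- r.spot_point(camera, thing): "at" ([column, row] in pixels: a listed point, or the origin of a listed thing).
The state is a dict: "time_s": time; "joints": joint angles; "joint_velocities": joint speeds; "tau": joint torques, N m; "tool_pos": TCP position; "orientation": TCP orientation; "contact_force": force on the tool from outside, world axes, zero at the start; "wrist_torque": the same for the moment, N m; "gripper_width": finger opening in mm; "gripper_force": force on a finger pad.
Only numpy, scipy, OpenCV 4.12 (cv2) and the standard library are available. Lean on these libraries where they do the work, as an engineer would, in place of code of your own. Each camera call takes 0.05 s, during which the arm holds its last target. There are 200 camera calls.

### The job

Tidy the worktop: stand the slim spice jar in the small round wooden holder, the food tin in the large round one and the faceted glass jar in the square one, and lay the peeler flat in the long rest, lined up with it. Everything must sit fully down inside its own holder, upright (the peeler flat), and the garlic and the tumbler behind must be left where they are.

Things in the scene. Friction and masses are not known exactly. Their poses are not given: they have to be found in the camera images.
- spice_jar: Slim round spice jar with a red screw cap, 45 mm diameter, 106 mm tall including the cap, 0.08 to 0.15 kg, standing loose. The cap (top 20 mm) is 45 mm across, the body below it 42 mm. Belongs in the small round holder. Origin: centre of the underside; z up.
- tin: Round food tin, 57 mm diameter, 72 mm tall, straight sides, 0.13 to 0.25 kg, standing loose. Belongs in the large round holder. Origin: centre of the underside; z up.
- honey_jar: Faceted (many-sided) glass jar with amber contents and a white round lid, 99 mm tall, 0.3 to 0.62 kg, standing loose. Body 56 mm across along its own x axis and 62 mm along its y axis; lid (top 11 mm) 57 mm diameter, a little proud of the sides, so it is best taken by its top 35 mm. Belongs in the square holder, at any yaw. Origin: centre of the underside; z up.
- peeler: Black-handled vegetable peeler lying flat on the worktop, 170 mm long (its x axis), 25 mm wide (y), 18 mm high, 0.06 to 0.11 kg, loose. The thick handle (24 mm wide, 17 mm high at its middle) runs from x = -85 to +20 mm, the thin blade end (14 mm wide, 6 mm high) from there to +85 mm; it balances near x = -25 mm. At rest it leans about 0.07 rad on its rounded handle. Belongs in the long rest. Origin: middle of its length and width, on its underside; z up.
- small_round_holder: Low round wooden holder fixed to the worktop, 72 mm outside diameter, 22 mm high; round well 58 mm inside diameter with its floor 6 mm above the worktop. Origin: centre of the underside; z up.
- large_round_holder: Low round wooden holder fixed to the worktop, 88 mm outside diameter, 22 mm high; round well 74 mm inside diameter with its floor 6 mm above the worktop. Origin: centre of the underside; z up.
- square_holder: Low square wooden holder fixed to the worktop, 88 mm outside, 22 mm high; square well 74 mm inside with its floor 6 mm above the worktop. Origin: centre of the underside; z up. Sides along its x and y.
- long_rest: Long low wooden rest fixed to the worktop, 206 mm (its x) by 56 mm (its y): a 6 mm thick base with an upstanding rim only round its two ends (19 mm high above the worktop, walls 7 mm), so that its middle 138 mm is open at the sides. Inside the rims it is 192 mm long and 42 mm wide. The peeler lies in it flat, along its x axis, either way round. Origin: centre of the underside; z up.
- garlic: Bystander: garlic bulb, about 50 mm, loose at the back. Leave alone. Origin: centre of the underside; z up.
- tumbler: Bystander: grey tumbler, 76 mm diameter, 98 mm tall, loose at the back. Leave alone. Origin: centre of the underside; z up.

How it is judged (in metres and radians):
At the end, for the whole second after the job is handed in: Jars and tin upright (0.12 rad) and peeler flat (0.15 rad), each centred within 15 mm in its own holder, underside less than 10 mm above the holder's underside; peeler within 0.15 rad of the rest's length, either way round; all at rest; garlic and tumbler within 30 mm of their start (horizontal distance between spice_jar and small_round_holder below 0.015 m and z of spice_jar in the frame of small_round_holder below 0.01 m and angle between each of spice_jar, tin, honey_jar's own z axis and vertical below 0.12 rad and linear speed of each of spice_jar, tin, honey_jar, peeler below 0.02 m/s and horizontal distance between tin and large_round_holder below 0.015 m and z of tin in the frame of large_round_holder below 0.01 m and horizontal distance between honey_jar and square_holder below 0.015 m and z of honey_jar in the frame of square_holder below 0.01 m and horizontal distance between peeler and long_rest below 0.015 m and z of peeler in the frame of long_rest below 0.01 m and angle between peeler's own z axis and vertical below 0.15 rad and angle between the x axis of peeler and the x axis of long_rest, either way round below 0.15 rad and distance of each of garlic, tumbler from where it was at the start of the episode below 0.03 m); the robot touches nothing.
It fails at once if the garlic is disturbed (moved 30 mm) (distance of garlic from where it was at the start of the episode above 0.03 m).
It fails at once if the tumbler is disturbed (moved 30 mm) (distance of tumbler from where it was at the start of the episode above 0.03 m).
It also fails if it takes over 120 s, if anything falls off the work surface, if the arm or the gripper's body presses on something with over 40 N, if the wrist force passes 120 N, or if a joint passes its speed limit or range.

## Working session

There is one attempt and no reset: what is moved stays moved. The work goes in short steps, Python scripts to look and compute and a tool call to move; the robot and the scene stay as the last step left them, time stands still between calls to the robot, and variables do not carry over. Pictures are saved under pics/ and viewed, at most 14 in all, crops included, and the job is handed in when it is done.

Besides the shell and the picture viewer there is one more tool, called after "Emit:" as name(argument=value, ...), one argument or row to a line, values as JSON. drive_tool: Moves the arm, as the interface text tells. Its arguments: {"type":"object","properties":{"plan":{"type":"array","items":{"type":"object","properties":{"jaw":{"type":"number"},"dx":{"type":"number"},"dy":{"type":"number"},"dz":{"type":"number"},"rx":{"type":"number"},"ry":{"type":"number"},"rz":{"type":"number"}}}}},"required":["plan"]}

```bash
ls; mkdir -p pics; python3 - <<'E'
from workcell import r
import cv2
print(r.sense())
for n in("side","top","wrist"):
    cv2.imwrite(f"pics/{n}0.png",r.capture(n)[:,:,::-1]); print(n,r.camera_params(n))
E
```

```text
pics
{'time_s': 0.0, 'joints': array([-1.2861901 ,  0.53715853, -0.00443706,  1.53883177,  0.00259535,
        1.06730564, -0.07121526]), 'joint_velocities': array([-9.45102321e-05, -1.76287961e-03,  7.88975840e-04, -1.97614012e-03,
       -4.71847579e-04, -1.20301406e-03,  9.92909699e-06]), 'tau': array([ 9.49554624e-05, -5.70997810e+01,  9.90848243e-01, -2.51607209e+01,
       -5.62632107e-02,  1.79582415e-02,  1.47994506e-04]), 'tool_pos': array([223.18466737, 609.84424674, 237.86016825]), 'orientation': array([-3.13989948e+00,  1.21509608e-04,  2.79083952e+00]), 'contact_force': array([-0.9630288 , -1.21344214, -0.9155718 ]), 'wrist_torque': array([ 0.02106108, -0.0152691 ,  0.00320984]), 'gripper_force': 0.0, 'gripper_width': 88.31783569584177}
side {'mtx': array([[375.7212467 ,   0.        , 257.97584841],
       [  0.        , 375.7212467 , 189.42080902],
       [  0.        ,   0.        ,   1.        ]]), 'world_from_camera': array([[ 8.53979692e-01,  3.53642368e-01, -3.81648740e-01,
         2.93666372e+02],
       [-5.20096095e-01,  5.59349269e-01, -6.45467619e-01,
       
[... 543 characters left out ...]
+01],
       [-9.62867139e-03,  4.75216136e-02,  9.98823801e-01,
         1.23837776e+03],
       [ 0.00000000e+00,  0.00000000e+00,  0.00000000e+00,
         1.00000000e+00]])}
wrist {'mtx': array([[296.03156438,   0.        , 253.13924803],
       [  0.        , 296.03156438, 187.46395813],
       [  0.        ,   0.        ,   1.        ]]), 'hand_eye': array([[-5.29990071e-04,  9.55961263e-01,  2.93492390e-01,
         7.58290039e+01],
       [ 9.99999610e-01,  2.99494409e-04,  8.30293458e-04,
        -8.71106692e-01],
       [ 7.05829052e-04,  2.93492716e-01, -9.55961049e-01,
        -1.44410371e+02],
       [ 0.00000000e+00,  0.00000000e+00,  0.00000000e+00,
         1.00000000e+00]])}
```

View pics/top0.png

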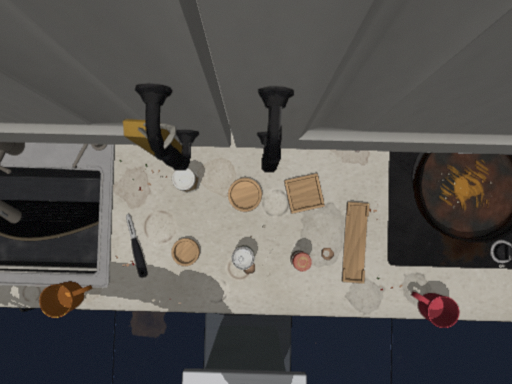

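View pics/side0.png

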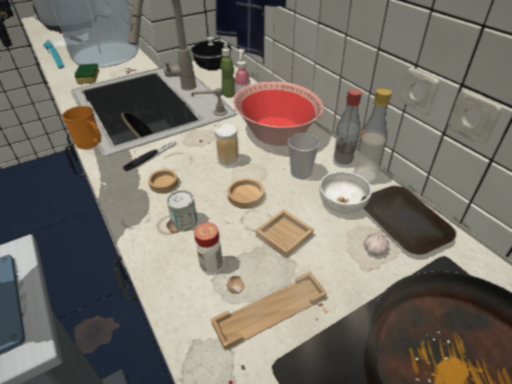

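```bash
cat > h.py <<'E'
import numpy as np, cv2
from workcell import r
from scipy.spatial.transform import Rotation as Ro
def cam(n,s=None):
    p=r.camera_params(n); K=p["mtx"]
    if n!="wrist": return K,p["world_from_camera"]
    s=s or r.sense(); T=np.eye(4); T[:3,:3]=Ro.from_euler("xyz",s["orientation"]).as_matrix(); T[:3,3]=s["tool_pos"]
    return K,T@p["hand_eye"]
def ray(C,uv,z):
    K,T=C; d=T[:3,:3]@np.array([(uv[0]-K[0,2])/K[0,0],-(uv[1]-K[1,2])/K[1,1],-1.])
    return (T[:3,3]+d*(z-T[2,3])/d[2])[:2]
def proj(C,P):
    K,T=C; c=np.linalg.inv(T)@np.r_[P,1.]; return K[0,0]*c[0]/-c[2]+K[0,2], K[1,1]*c[1]/c[2]+K[1,2]
def go(x,y,z,yaw=None):
    "tool-axes shift (m) and rz (deg) needed to reach world x,y,z, yaw of tool y mod pi (world angle of closing line)"
    s=r.sense(); R=Ro.from_euler("xyz",s["orientation"]).as_matrix()
    d=R.T@(np.array([x,y,z])-s["tool_pos"])/1000
    t=0
    if yaw is not None:
        a=np.arctan2(R[1,1],R[0,1]); t=-np.degrees((yaw-a+np.pi/2)%np.pi-np.pi/2)
    tilt=np.degrees((Ro.from_matrix(R).inv()*Ro.from_matrix(R)).as_rotvec())
    return np.round(d,4),round(t,1)
E
python3 - <<'E'
from h import *
for n in("top","side"):
    r.capture(n); C=cam(n)
    for t in "spice_jar tin honey_jar peeler small_round_holder large_round_holder square_holder long_rest garlic tumbler".split():
        o=[(round(d["p"],2),np.round(d["at"],1).tolist(),np.round(ray(C,d["at"],0)).tolist()) for d in r.spot_point(n,t)][:2]
        print(n,t,o)
E
```

```text
top spice_jar [(0.56, [301.1, 259.2], [446.0, -142.0])]
top tin [(0.91, [243.3, 255.0], [453.0, 9.0]), (0.48, [300.3, 256.7], [453.0, -140.0])]
top honey_jar [(0.56, [189.8, 182.2], [639.0, 154.0])]
top peeler []
top small_round_holder [(0.72, [185.2, 250.7], [460.0, 160.0])]
top large_round_holder [(0.88, [245.2, 194.5], [611.0, 8.0]), (0.42, [245.2, 255.8], [451.0, 4.0])]
top square_holder [(0.58, [300.2, 192.3], [620.0, -136.0])]
top long_rest []
top garlic []
top tumbler [(0.47, [187.2, 181.2], [642.0, 161.0])]
side spice_jar [(0.65, [209.9, 267.1], [443.0, -133.0]), (0.5, [283.8, 235.9], [615.0, -143.0])]
side tin [(0.9, [184.1, 226.8], [443.0, -3.0])]
side honey_jar [(0.87, [229.7, 164.8], [634.0, 141.0])]
side peeler [(0.53, [151.7, 157.1], [470.0, 287.0])]
side small_round_holder [(0.95, [163.5, 184.5], [456.0, 159.0])]
side large_round_holder [(0.61, [243.3, 198.5], [600.0, 7.0])]
side square_holder [(0.96, [286.4, 234.0], [623.0, -141.0])]
side long_rest [(0.84, [269.0, 311.8], [490.0, -278.0])]
side garlic [(0.97, [374.8, 251.4], [750.0, -277.0]), (0.52, [284.9, 236.3], [616.0, -145.0])]
side tumbler []
```

The top view shows the tin at (243,257), spice jar (302,261), honey jar or tumbler (184,180), peeler (130,218)–(142,272), rest (355,242), and the round holders at (185,251) and (245,195). The square holder is at (304,193). The side view shows the honey jar at (228,145), tumbler (303,155) and garlic (376,244), and agrees with the network results. I'll take the peeler first.

```bash
python3 - <<'E'
from h import *
print(go(455,285,200,1.79))
C=cam("top")
for n,uv in dict(pb=(130,218),pe=(142,272)).items(): print(n,ray(C,uv,8))
E
```

```text
(array([-0.3294, -0.226 ,  0.0387]), np.float64(-32.7))
pb [541.60544252 305.4915653 ]
pe [402.99496648 269.12532592]
```

Emit:
drive_tool(
  plan=[
    {"jaw":0.088,"dx":-0.047,"dy":-0.0323},
    {"dx":-0.047,"dy":-0.0323},
    {"dx":-0.047,"dy":-0.0323},
    {"dx":-0.047,"dy":-0.0323},
    {"dx":-0.047,"dy":-0.0323,"dz":0.01},
  ],
)

```text
validation failed for argument at $.pl...
```

Emit:
drive_tool(
  plan=[
    {"dx":-0.047,"dy":-0.0323,"dz":0.015},
    {"dx":-0.047,"dy":-0.0323,"dz":0.014},
    {"rz":-10.7},
    {"rz":-10.7},
    {"rz":-10.7},
  ],
)

```text
validation failed for argument at $.pl...
```

```bash
cat > look.py <<'E'
import sys
from h import *
# look.py picname thing:z ...   wrist view estimates
s=r.sense(); im=r.capture("wrist"); C=cam("wrist",s)
cv2.imwrite(f"pics/{sys.argv[1]}.png",im[:,:,::-1])
print("tcp",s["tool_pos"].round(1),s["orientation"].round(3),"w",round(s["gripper_width"],1),"j7",s["joints"][6].round(2),"t",s["time_s"])
for a in sys.argv[2:]:
    t,z=a.split(":"); z=float(z)
    for d in r.spot_point("wrist",t)[:2]: print(t,"spot",round(d["p"],2),np.round(d["at"]),ray(C,d["at"],0).round(1))
    for d in r.trace("wrist",t)[:2]:
        v,u=np.nonzero(d["pixels"])
        if len(u)<30: continue
        cs,_=cv2.findContours(d["pixels"].astype(np.uint8),0,1); c=max(cs,key=cv2.contourArea)[:,0]
        P=np.array([ray(C,q,z) for q in c],np.float32)
        (cx,cy),(w,h),an=cv2.minAreaRect(P)
        print(t,"mask",round(d["p"],2),d["extent"],f"rect at z={z}: c=({cx:.1f},{cy:.1f}) size {w:.1f}x{h:.1f} ang {np.radians(an):.3f}")
E
python3 look.py w1 peeler:9 small_round_holder:22
```

```text
tcp [223.3 610.4 238.7] [3.142 0.    2.791] w 88.0 j7 -0.07 t 1.25
peeler spot 0.51 [122. 359.] [466.2 289.8]
```

View pics/w1.png

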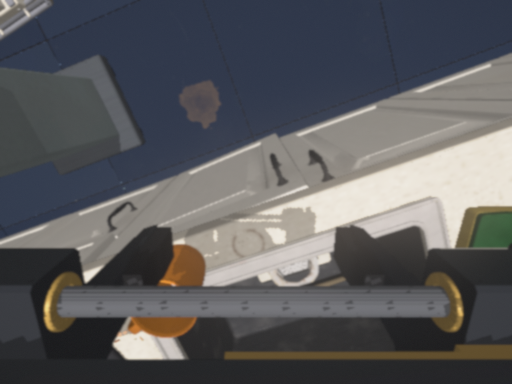

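The plan was refused, so the arm hasn't moved. The view shows only the cabinet front and an orange mug. I'll send the rows with every field filled in.

Emit:
drive_tool(
  plan=[
    {"jaw":0.088,"dx":-0.047,"dy":-0.0323,"dz":0,"rx":0,"ry":0,"rz":0},
    {"jaw":0.088,"dx":-0.047,"dy":-0.0323,"dz":0,"rx":0,"ry":0,"rz":0},
    {"jaw":0.088,"dx":-0.047,"dy":-0.0323,"dz":0,"rx":0,"ry":0,"rz":0},
    {"jaw":0.088,"dx":-0.047,"dy":-0.0323,"dz":0,"rx":0,"ry":0,"rz":0},
    {"jaw":0.088,"dx":-0.047,"dy":-0.0323,"dz":0.01,"rx":0,"ry":0,"rz":0},
  ],
)

```text
time_s: 2.12
tool_pos: [390.0, 376.9, 229.5]
orientation: [3.139, 0.001, 2.791]
contact_force: [1.1, 0.2, 0.2]
gripper_width: 87.9
gripper_force: 0.0
```

Emit:
drive_tool(
  plan=[
    {"jaw":0.088,"dx":-0.047,"dy":-0.0323,"dz":0.015,"rx":0,"ry":0,"rz":0},
    {"jaw":0.088,"dx":-0.047,"dy":-0.0323,"dz":0.014,"rx":0,"ry":0,"rz":0},
    {"jaw":0.088,"dx":0,"dy":0,"dz":0,"rx":0,"ry":0,"rz":-10.7},
    {"jaw":0.088,"dx":0,"dy":0,"dz":0,"rx":0,"ry":0,"rz":-10.7},
    {"jaw":0.088,"dx":0,"dy":0,"dz":0,"rx":0,"ry":0,"rz":-10.7},
  ],
)

```text
time_s: 2.75
tool_pos: [454.8, 284.9, 199.8]
orientation: [3.142, 0.0, -2.926]
contact_force: [-0.3, -1.2, 0.6]
gripper_width: 87.9
gripper_force: 0.0
```

```bash
python3 look.py w2 peeler:9 small_round_holder:22 honey_jar:50
```

```text
tcp [454.8 284.9 199.8] [ 3.142  0.    -2.926] w 87.9 j7 1.13 t 2.75
peeler spot 0.78 [257. 174.] [466.8 290.9]
peeler spot 0.6 [ 20. 107.] [446.9  14.2]
peeler mask 0.57 [240.5, 99.9, 26.1, 145.1] rect at z=9.0: c=(469.3,289.9) size 169.1x26.5 ang 0.286
small_round_holder spot 0.9 [149. 144.] [457.5 160.1]
small_round_holder spot 0.37 [ 21. 105.] [444.6  15.4]
small_round_holder mask 0.77 [110.9, 112.7, 68.6, 64.2] rect at z=22.0: c=(454.8,162.1) size 69.8x74.9 ang 0.661
honey_jar mask 0.74 [112.5, 317.3, 24.3, 31.3] rect at z=50.0: c=(683.7,170.7) size 7.9x53.1 ang 1.230
```

View pics/w2.png

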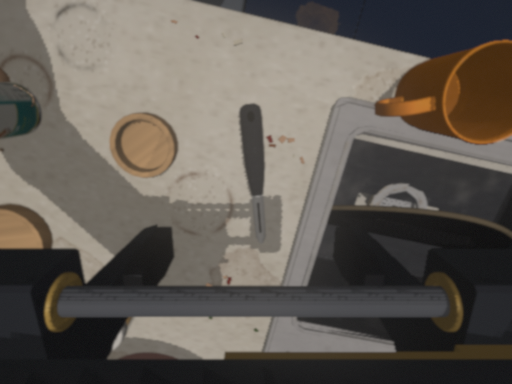

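The wrist view shows the peeler from (250,105), the handle end, to (262,240), the blade. That agrees with the mask: centre (469,290), angle 0.286. The small holder is at (143,145).

```bash
python3 -c "
from h import *
print(go(444,283,5,1.857))"
```

```text
(array([1.080e-02, 1.000e-04, 1.947e-01]), np.float64(-4.5))
```

Emit:
drive_tool(
  plan=[
    {"jaw":0.06,"dx":0.0108,"dy":0,"dz":0.05,"rx":0,"ry":0,"rz":-4.5},
    {"jaw":0.06,"dx":0,"dy":0,"dz":0.05,"rx":0,"ry":0,"rz":0},
    {"jaw":0.06,"dx":0,"dy":0,"dz":0.05,"rx":0,"ry":0,"rz":0},
    {"jaw":0.06,"dx":0,"dy":0,"dz":0.03,"rx":0,"ry":0,"rz":0},
    {"jaw":0.06,"dx":0,"dy":0,"dz":0.0147,"rx":0,"ry":0,"rz":0},
  ],
)

```text
time_s: 3.72
tool_pos: [443.3, 282.4, 3.5]
orientation: [-3.141, -0.002, -2.854]
contact_force: [0.7, -0.7, -0.0]
gripper_width: 59.9
gripper_force: 0.0
```

Emit:
drive_tool(
  plan=[
    {"jaw":0.01,"dx":0,"dy":0,"dz":0,"rx":0,"ry":0,"rz":0},
    {"jaw":0.01,"dx":0,"dy":0,"dz":0,"rx":0,"ry":0,"rz":0},
    {"jaw":0.01,"dx":0,"dy":0,"dz":0,"rx":0,"ry":0,"rz":0},
    {"jaw":0.01,"dx":0,"dy":0,"dz":0,"rx":0,"ry":0,"rz":0},
  ],
)

```text
time_s: 4.22
tool_pos: [444.6, 283.1, 5.8]
orientation: [3.141, 0.001, -2.854]
contact_force: [0.6, 1.2, 2.8]
gripper_width: 22.2
gripper_force: 19.0
```

Emit:
drive_tool(
  plan=[
    {"jaw":0.01,"dx":0,"dy":0,"dz":-0.04,"rx":0,"ry":0,"rz":0},
    {"jaw":0.01,"dx":0,"dy":0,"dz":-0.06,"rx":0,"ry":0,"rz":0},
    {"jaw":0.01,"dx":0,"dy":0,"dz":-0.06,"rx":0,"ry":0,"rz":0},
    {"jaw":0.01,"dx":0.0135,"dy":-0.0544,"dz":-0.02,"rx":0,"ry":0,"rz":0},
    {"jaw":0.01,"dx":0.0135,"dy":-0.0544,"dz":-0.01,"rx":0,"ry":0,"rz":0},
  ],
)

```text
time_s: 4.85
tool_pos: [449.7, 170.0, 196.9]
orientation: [3.141, 0.003, -2.852]
contact_force: [0.3, -0.1, -0.9]
gripper_width: 22.0
gripper_force: 29.8
```

Emit:
drive_tool(
  plan=[
    {"jaw":0.01,"dx":0.0135,"dy":-0.0544,"dz":0,"rx":0,"ry":0,"rz":0},
    {"jaw":0.01,"dx":0.0135,"dy":-0.0544,"dz":0,"rx":0,"ry":0,"rz":0},
    {"jaw":0.01,"dx":0.0135,"dy":-0.0544,"dz":0,"rx":0,"ry":0,"rz":0},
    {"jaw":0.01,"dx":0.0135,"dy":-0.0544,"dz":0,"rx":0,"ry":0,"rz":0},
    {"jaw":0.01,"dx":0.0135,"dy":-0.0544,"dz":0,"rx":0,"ry":0,"rz":0},
  ],
)

```text
time_s: 5.48
tool_pos: [461.4, -110.9, 195.4]
orientation: [-3.141, 0.001, -2.853]
contact_force: [0.4, 0.3, -0.9]
gripper_width: 21.5
gripper_force: 29.8
```

Emit:
drive_tool(
  plan=[
    {"jaw":0.01,"dx":0.0135,"dy":-0.0544,"dz":0,"rx":0,"ry":0,"rz":0},
    {"jaw":0.01,"dx":0.0135,"dy":-0.0544,"dz":0,"rx":0,"ry":0,"rz":0},
    {"jaw":0.01,"dx":0.0135,"dy":-0.0544,"dz":0,"rx":0,"ry":0,"rz":9},
    {"jaw":0.01,"dx":0,"dy":0,"dz":0,"rx":0,"ry":0,"rz":9},
    {"jaw":0.01,"dx":0,"dy":0,"dz":0,"rx":0,"ry":0,"rz":0},
  ],
)

```text
time_s: 6.1
tool_pos: [468.8, -277.2, 194.9]
orientation: [3.141, -0.0, 3.116]
contact_force: [0.2, -0.8, 0.2]
gripper_width: 22.4
gripper_force: 29.8
```

```bash
python3 look.py w3 peeler:190 long_rest:19 square_holder:22 spice_jar:106; python3 - <<'E'
from h import *
r.capture("side"); C=cam("side")
for d in r.trace("side","long_rest")[:1]:
    cs,_=cv2.findContours(d["pixels"].astype(np.uint8),0,1); c=max(cs,key=cv2.contourArea)
    print(cv2.minAreaRect(np.array([ray(C,q,6) for q in c[:,0]],np.float32)))
E
```

```text
tcp [ 468.8 -277.2  194.9] [ 3.141 -0.     3.116] w 22.4 j7 2.11 t 6.1
peeler spot 0.62 [252. 275.] [ 617.9 -284.1]
peeler mask 0.81 [227.6, 130.7, 50.8, 220.5] rect at z=190.0: c=(454.6,-277.5) size 25.4x88.1 ang 1.568
long_rest spot 0.6 [250. 278.] [ 621.5 -285.8]
long_rest mask 0.71 [230.6, 95.6, 54.2, 50.9] rect at z=19.0: c=(416.9,-274.4) size 54.4x52.5 ang 1.512
square_holder mask 0.85 [336.3, 235.1, 57.8, 13.7] rect at z=22.0: c=(563.7,-146.5) size 15.9x63.8 ang 0.136
square_holder mask 0.23 [361.8, 123.8, 96.5, 63.4] rect at z=22.0: c=(457.5,-109.5) size 112.7x58.4 ang 1.255
spice_jar spot 0.66 [379. 146.] [ 450.6 -133.4]
spice_jar spot 0.31 [255. 274.] [ 615.8 -279.7]
spice_jar mask 0.94 [360.1, 125.1, 102.5, 64.4] rect at z=106.0: c=(439.6,-153.1) size 82.6x42.9 ang 1.210
((494.7061767578125, -274.95068359375), (63.67189025878906, 209.58026123046875), 87.20934295654297)
```

View pics/w3.png

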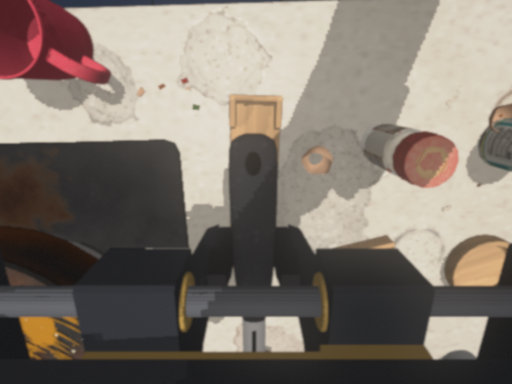

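The view shows the peeler held along the rest. The rest's near end is visible at (230,95)–(283,97), with the spice jar at (425,155). I'll get the rest's pose from the unoccluded first top picture and this wrist picture.

```bash
python3 - <<'E'
from h import *
im=cv2.imread("pics/top0.png"); C=cam("top")
hsv=cv2.cvtColor(im,cv2.COLOR_BGR2HSV)
m=((hsv[...,1]>85)&(hsv[...,0]>5)&(hsv[...,0]<25)).astype(np.uint8)
def f(c0,c1,r0,r1,z,n):
    k=np.zeros_like(m);k[r0:r1,c0:c1]=m[r0:r1,c0:c1]
    k=cv2.morphologyEx(k,cv2.MORPH_OPEN,np.ones((3,3),np.uint8))
    cs,_=cv2.findContours(k,0,1);c=max(cs,key=cv2.contourArea)[:,0]
    print(n,cv2.minAreaRect(np.array([ray(C,q,z) for q in c],np.float32)))
f(336,375,194,292,17,"rest"); f(165,205,232,270,22,"small"); f(223,266,172,215,22,"large"); f(280,330,168,218,22,"square")
W=cam("wrist")
w=cv2.imread("pics/w3.png"); hsv=cv2.cvtColor(w,cv2.COLOR_BGR2HSV)
k=((hsv[...,1]>85)&(hsv[...,0]>5)&(hsv[...,0]<25)).astype(np.uint8); k[:, :200]=0;k[:,295:]=0;k[230:]=0
k=cv2.morphologyEx(k,cv2.MORPH_OPEN,np.ones((3,3),np.uint8))
for row in (97,102,110,118,126,132):
    u=np.nonzero(k[row])[0]
    if len(u): print(row,u[0],u[-1],ray(W,(u[0],row),19).round(1),ray(W,(u[-1],row),19).round(1))
v=np.nonzero(k[:,258])[0];print("near end",v[0],ray(W,(258,v[0]),19))
E
```

```text
rest ((495.51708984375, -277.2708740234375), (54.80131530761719, 202.77291870117188), 86.83894348144531)
small ((459.688232421875, 157.53121948242188), (63.71635818481445, 66.71086120605469), 1.5263490676879883)
large ((610.8807373046875, 9.173227310180664), (82.39642333984375, 79.74783325195312), 1.4637752771377563)
square ((617.4224853515625, -143.23818969726562), (85.41937255859375, 86.33602142333984), 13.55708122253418)
97 231 280 [ 392.8 -299.1] [ 394.1 -248.4]
102 230 280 [ 397.8 -300.3] [ 399.1 -248.4]
110 230 280 [ 405.8 -300.7] [ 407.2 -248.3]
118 230 280 [ 414.  -301.1] [ 415.4 -248.3]
126 231 279 [ 422.3 -300.5] [ 423.6 -249.4]
132 231 278 [ 428.6 -300.8] [ 429.9 -250.5]
near end 96 [ 392.56040474 -271.09901385]
```

Emit:
drive_tool(
  plan=[
    {"jaw":0.01,"dx":-0.0006,"dy":0.0006,"dz":0.05,"rx":0,"ry":0,"rz":2.3},
    {"jaw":0.01,"dx":0,"dy":0,"dz":0.05,"rx":0,"ry":0,"rz":0},
    {"jaw":0.01,"dx":0,"dy":0,"dz":0.05,"rx":0,"ry":0,"rz":0},
    {"jaw":0.01,"dx":0,"dy":0,"dz":0.022,"rx":0,"ry":0,"rz":0},
    {"jaw":0.01,"dx":0,"dy":0,"dz":0.01,"rx":0,"ry":0,"rz":0},
  ],
)

```text
time_s: 7.28
tool_pos: [469.2, -276.3, 11.8]
orientation: [3.141, -0.002, 3.075]
contact_force: [-0.6, 0.5, 8.0]
gripper_width: 21.6
gripper_force: 30.0
```

Emit:
drive_tool(
  plan=[
    {"jaw":0.01,"dx":0,"dy":0,"dz":0,"rx":0,"ry":0,"rz":0},
  ],
)

```text
time_s: 7.4
tool_pos: [470.0, -276.8, 13.2]
orientation: [-3.141, 0.0, 3.075]
contact_force: [-0.2, -0.6, -0.8]
gripper_width: 21.8
gripper_force: 29.8
```

```bash
python3 look.py w4 peeler:15; python3 - <<'E'
from h import *
cv2.imwrite("pics/side4.png",r.capture("side")[200:380,180:360,::-1].repeat(3,0).repeat(3,1))
E
```

```text
tcp [ 470.  -276.8   13.2] [-3.141  0.     3.075] w 21.8 j7 2.15 t 7.4
peeler spot 0.93 [253. 280.] [ 502.  -280.2]
peeler mask 0.69 [229.5, 130.9, 47.6, 221.8] rect at z=15.0: c=(452.7,-276.3) size 25.0x84.6 ang 1.523
```

View pics/side4.png

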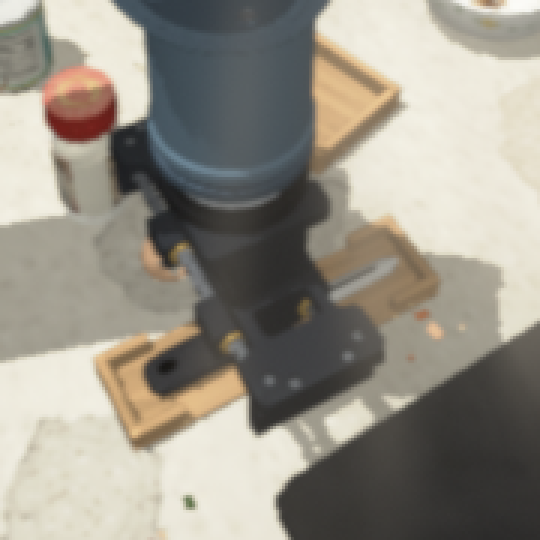

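The side view shows the peeler inside the rest, between both end rims. I'll release it and go to the spice jar.

Emit:
drive_tool(
  plan=[
    {"jaw":0.05,"dx":0,"dy":0,"dz":0,"rx":0,"ry":0,"rz":0},
    {"jaw":0.05,"dx":0,"dy":0,"dz":0,"rx":0,"ry":0,"rz":0},
    {"jaw":0.05,"dx":0,"dy":0,"dz":-0.05,"rx":0,"ry":0,"rz":0},
    {"jaw":0.05,"dx":0,"dy":0,"dz":-0.06,"rx":0,"ry":0,"rz":0},
    {"jaw":0.088,"dx":0,"dy":0,"dz":-0.06,"rx":0,"ry":0,"rz":0},
  ],
)

```text
time_s: 8.22
tool_pos: [469.6, -276.4, 184.9]
orientation: [3.142, -0.0, 3.075]
contact_force: [1.3, 0.0, -0.1]
gripper_width: 57.8
gripper_force: 0.0
```

Emit:
drive_tool(
  plan=[
    {"jaw":0.088,"dx":0.012,"dy":0.045,"dz":-0.02,"rx":0,"ry":0,"rz":0},
    {"jaw":0.088,"dx":0.012,"dy":0.045,"dz":0,"rx":0,"ry":0,"rz":0},
    {"jaw":0.088,"dx":0.01,"dy":0.045,"dz":0,"rx":0,"ry":0,"rz":0},
    {"jaw":0.088,"dx":0,"dy":0,"dz":0,"rx":0,"ry":0,"rz":0},
  ],
)

```text
time_s: 8.72
tool_pos: [444.5, -136.2, 203.2]
orientation: [3.14, -0.0, 3.081]
contact_force: [0.3, 0.0, -1.0]
gripper_width: 88.1
gripper_force: 0.0
```

```bash
python3 look.py w5 spice_jar:106 peeler:15 tin:72; python3 - <<'E'
from h import *
# cap-top ellipse: red cap centre at z=106
im=cv2.imread("pics/w5.png");C=cam("wrist")
h=cv2.cvtColor(im,cv2.COLOR_BGR2HSV);m=(((h[...,0]<8)|(h[...,0]>170))&(h[...,1]>110)&(h[...,2]>50)).astype(np.uint8);m[240:]=0
cs,_=cv2.findContours(m,0,1);c=max(cs,key=cv2.contourArea)[:,0];print(c.min(0),c.max(0),cv2.minEnclosingCircle(np.array([ray(C,q,100) for q in c],np.float32)))
E
```

```text
tcp [ 444.5 -136.2  203.2] [ 3.14  -0.     3.081] w 88.1 j7 1.8 t 8.725
spice_jar spot 0.87 [256. 166.] [ 448.1 -134. ]
spice_jar mask 0.73 [233.7, 149.3, 51.3, 67.0] rect at z=106.0: c=(437.9,-132.8) size 42.1x58.2 ang 1.490
spice_jar mask 0.44 [475.3, 129.4, 36.7, 62.6] rect at z=106.0: c=(434.9,62.7) size 55.5x31.7 ang 0.189
peeler spot 0.87 [140. 210.] [ 495.9 -282.8]
peeler mask 0.59 [120.4, 141.5, 28.3, 93.2] rect at z=15.0: c=(464.9,-276.0) size 26.7x108.8 ang 1.478
tin spot 0.9 [377. 156.] [445.3  10.7]
tin mask 0.76 [353.1, 135.0, 81.0, 65.3] rect at z=72.0: c=(440.7,-2.2) size 81.2x55.3 ang 0.887
[237 163] [278 178] ((434.93896484375, -137.33192443847656), 17.77288818359375)
```

View pics/w5.png

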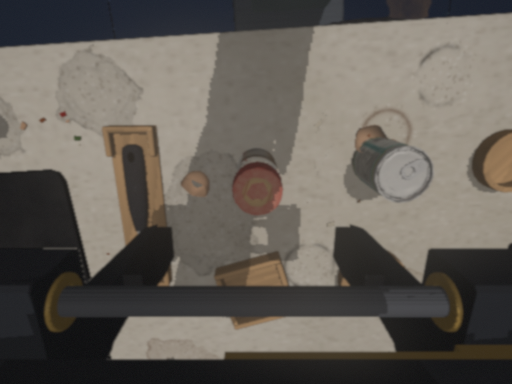

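The cap top is centred at about (257,190), the tin top at about (404,171), and the peeler lies in the rest at (135,185).

```bash
python3 -c "
from h import *
C=cam('wrist')
print(ray(C,(257.5,190),106),ray(C,(404,171),72)); x,y=ray(C,(257.5,190),106)
print(go(x,y,52))"
```

```text
[ 445.24785529 -138.09884338] [446.54605955   2.60485737]
(array([-0.0002,  0.0027,  0.151 ]), 0)
```

Emit:
drive_tool(
  plan=[
    {"jaw":0.088,"dx":-0.0005,"dy":-0.0005,"dz":0.05,"rx":0,"ry":0,"rz":0},
    {"jaw":0.088,"dx":0,"dy":0,"dz":0.05,"rx":0,"ry":0,"rz":0},
    {"jaw":0.088,"dx":0,"dy":0,"dz":0.035,"rx":0,"ry":0,"rz":0},
    {"jaw":0.088,"dx":0,"dy":0,"dz":0.016,"rx":0,"ry":0,"rz":0},
    {"jaw":0.03,"dx":0,"dy":0,"dz":0,"rx":0,"ry":0,"rz":0},
  ],
)

```text
time_s: 9.7
tool_pos: [445.0, -140.5, 51.6]
orientation: [-3.142, -0.001, 3.075]
contact_force: [-0.7, -0.1, 1.1]
gripper_width: 80.3
gripper_force: 0.0
```

Emit:
drive_tool(
  plan=[
    {"jaw":0.03,"dx":0,"dy":0,"dz":0,"rx":0,"ry":0,"rz":0},
    {"jaw":0.03,"dx":0,"dy":0,"dz":0,"rx":0,"ry":0,"rz":0},
    {"jaw":0.03,"dx":0,"dy":0,"dz":0,"rx":0,"ry":0,"rz":0},
    {"jaw":0.03,"dx":0,"dy":0,"dz":0,"rx":0,"ry":0,"rz":0},
  ],
)

```text
time_s: 10.2
tool_pos: [445.6, -140.0, 52.4]
orientation: [3.142, 0.001, 3.076]
contact_force: [0.7, 1.2, 3.1]
gripper_width: 44.3
gripper_force: 29.5
```

Emit:
drive_tool(
  plan=[
    {"jaw":0.03,"dx":0,"dy":0,"dz":-0.05,"rx":0,"ry":0,"rz":0},
    {"jaw":0.03,"dx":0,"dy":0,"dz":-0.06,"rx":0,"ry":0,"rz":0},
    {"jaw":0.03,"dx":0.001,"dy":0.05,"dz":0,"rx":0,"ry":0,"rz":0},
    {"jaw":0.03,"dx":0.001,"dy":0.05,"dz":0,"rx":0,"ry":0,"rz":0},
    {"jaw":0.03,"dx":0.001,"dy":0.05,"dz":0,"rx":0,"ry":0,"rz":0},
  ],
)

```text
time_s: 10.82
tool_pos: [452.1, 11.0, 162.3]
orientation: [-3.142, 0.001, 3.075]
contact_force: [1.3, 0.0, -2.2]
gripper_width: 44.1
gripper_force: 29.5
```

Emit:
drive_tool(
  plan=[
    {"jaw":0.03,"dx":0.001,"dy":0.05,"dz":0,"rx":0,"ry":0,"rz":0},
    {"jaw":0.03,"dx":0.001,"dy":0.05,"dz":0,"rx":0,"ry":0,"rz":0},
    {"jaw":0.03,"dx":0.001,"dy":0.05,"dz":0,"rx":0,"ry":0,"rz":0},
    {"jaw":0.03,"dx":0,"dy":0,"dz":0,"rx":0,"ry":0,"rz":0},
    {"jaw":0.03,"dx":0,"dy":0,"dz":0,"rx":0,"ry":0,"rz":0},
  ],
)

```text
time_s: 11.45
tool_pos: [458.8, 158.7, 161.8]
orientation: [-3.141, -0.001, 3.075]
contact_force: [0.2, -0.7, -1.3]
gripper_width: 43.7
gripper_force: 29.5
```

```bash
python3 look.py w6 small_round_holder:22 spice_jar:150; python3 -c "
from h import *
print(go(458.5,159.5,60))"
```

```text
tcp [458.8 158.7 161.8] [-3.141e+00 -1.000e-03  3.075e+00] w 43.7 j7 1.15 t 11.45
small_round_holder spot 0.69 [256. 170.] [457.2 160.4]
small_round_holder mask 0.78 [223.1, 136.5, 66.8, 56.2] rect at z=22.0: c=(447.3,159.3) size 68.7x55.8 ang 1.523
spice_jar spot 0.85 [254. 212.] [504.9 154.7]
spice_jar mask 0.65 [195.5, 180.6, 116.0, 172.9] rect at z=150.0: c=(459.7,156.8) size 66.1x66.9 ang 1.505
(array([0.0008, 0.0011, 0.102 ]), 0)
```

View pics/w6.png

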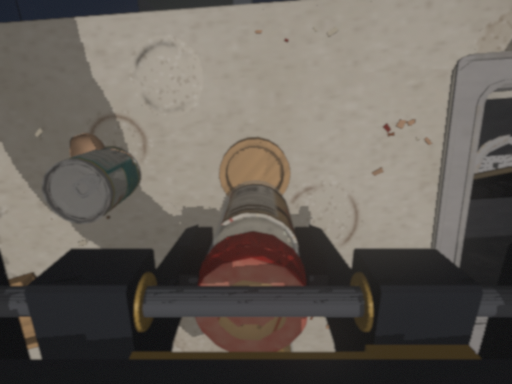

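The holder at (255,172) lies right below the jar, which hangs upright, so I'm lowering it.

Emit:
drive_tool(
  plan=[
    {"jaw":0.03,"dx":0.0005,"dy":0.001,"dz":0.03,"rx":0,"ry":0,"rz":0},
    {"jaw":0.03,"dx":0,"dy":0,"dz":0.03,"rx":0,"ry":0,"rz":0},
    {"jaw":0.03,"dx":0,"dy":0,"dz":0.02,"rx":0,"ry":0,"rz":0},
    {"jaw":0.03,"dx":0,"dy":0,"dz":0.021,"rx":0,"ry":0,"rz":0},
    {"jaw":0.03,"dx":0,"dy":0,"dz":0,"rx":0,"ry":0,"rz":0},
  ],
)

```text
time_s: 12.32
tool_pos: [457.9, 159.7, 60.1]
orientation: [-3.14, -0.002, 3.074]
contact_force: [0.1, -0.7, 0.0]
gripper_width: 43.7
gripper_force: 29.8
```

Emit:
drive_tool(
  plan=[
    {"jaw":0.03,"dx":0,"dy":0,"dz":0.0015,"rx":0,"ry":0,"rz":0},
    {"jaw":0.075,"dx":0,"dy":0,"dz":0,"rx":0,"ry":0,"rz":0},
    {"jaw":0.075,"dx":0,"dy":0,"dz":0,"rx":0,"ry":0,"rz":0},
    {"jaw":0.075,"dx":0,"dy":0,"dz":-0.05,"rx":0,"ry":0,"rz":0},
    {"jaw":0.088,"dx":0,"dy":0,"dz":-0.055,"rx":0,"ry":0,"rz":0},
  ],
)

```text
time_s: 12.95
tool_pos: [458.2, 160.4, 165.7]
orientation: [-3.141, -0.001, 3.075]
contact_force: [0.4, 0.5, -1.0]
gripper_width: 81.9
gripper_force: 0.0
```

Emit:
drive_tool(
  plan=[
    {"jaw":0.088,"dx":0,"dy":0,"dz":-0.04,"rx":0,"ry":0,"rz":0},
    {"jaw":0.088,"dx":0.0005,"dy":-0.052,"dz":0,"rx":0,"ry":0,"rz":0},
    {"jaw":0.088,"dx":0.0005,"dy":-0.052,"dz":0,"rx":0,"ry":0,"rz":0},
    {"jaw":0.088,"dx":0.0005,"dy":-0.051,"dz":0,"rx":0,"ry":0,"rz":0},
    {"jaw":0.088,"dx":0,"dy":0,"dz":0,"rx":0,"ry":0,"rz":0},
  ],
)

```text
time_s: 13.58
tool_pos: [446.5, 2.3, 205.0]
orientation: [-3.141, 0.001, 3.068]
contact_force: [-0.3, 1.1, -0.2]
gripper_width: 87.6
gripper_force: 0.0
```

```bash
python3 look.py w7 tin:72 small_round_holder:22 spice_jar:106 large_round_holder:22
```

```text
tcp [446.5   2.3 205. ] [-3.141e+00  1.000e-03  3.068e+00] w 87.6 j7 1.47 t 13.575
tin spot 0.85 [260. 162.] [446.3   9. ]
tin mask 0.67 [233.2, 141.8, 58.6, 65.5] rect at z=72.0: c=(444.7,10.8) size 55.8x62.8 ang 1.167
small_round_holder spot 0.65 [381. 162.] [457.4 154.7]
small_round_holder mask 0.88 [357.9, 134.8, 64.2, 58.9] rect at z=22.0: c=(450.6,149.3) size 61.9x69.3 ang 0.944
spice_jar spot 0.7 [387. 165.] [460.8 161.2]
spice_jar mask 0.77 [370.4, 149.3, 98.2, 69.0] rect at z=106.0: c=(449.6,142.0) size 90.6x43.2 ang 1.061
large_round_holder spot 0.73 [266. 277.] [605.9   7. ]
large_round_holder mask 0.61 [233.4, 250.2, 70.5, 36.1] rect at z=22.0: c=(578.9,11.6) size 84.8x49.0 ang 1.498
```

View pics/w7.png

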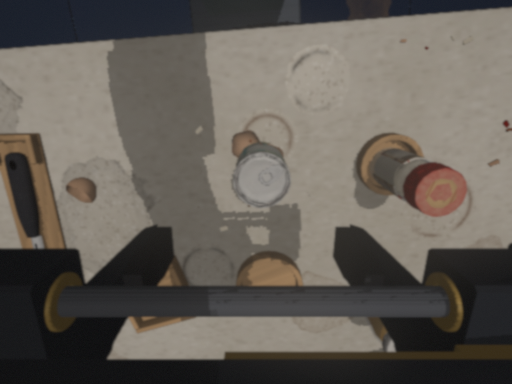

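The spice jar stands in its holder at (390,165). The tin top is centred at (262,178).

```bash
python3 -c "
from h import *
C=cam('wrist')
x,y=ray(C,(262,178),72); print(x,y)
x=(x+446)/2;y=(y+9)/2;print(go(x,y,34))"
```

```text
446.7252156765774 14.363375771152935
(array([0.0009, 0.0048, 0.1705]), 0)
```

Emit:
drive_tool(
  plan=[
    {"jaw":0.088,"dx":0,"dy":0.007,"dz":0.05,"rx":0,"ry":0,"rz":0},
    {"jaw":0.088,"dx":0,"dy":0,"dz":0.055,"rx":0,"ry":0,"rz":0},
    {"jaw":0.088,"dx":0,"dy":0,"dz":0.045,"rx":0,"ry":0,"rz":0},
    {"jaw":0.088,"dx":0,"dy":0,"dz":0.02,"rx":0,"ry":0,"rz":0},
    {"jaw":0.04,"dx":0,"dy":0,"dz":0,"rx":0,"ry":0,"rz":0},
  ],
)

```text
time_s: 14.65
tool_pos: [446.3, 13.2, 33.3]
orientation: [-3.141, -0.003, 3.076]
contact_force: [-0.2, -0.6, -0.1]
gripper_width: 79.8
gripper_force: 0.0
```

Emit:
drive_tool(
  plan=[
    {"jaw":0.04,"dx":0,"dy":0,"dz":0,"rx":0,"ry":0,"rz":0},
    {"jaw":0.04,"dx":0,"dy":0,"dz":0,"rx":0,"ry":0,"rz":0},
    {"jaw":0.04,"dx":0,"dy":0,"dz":0,"rx":0,"ry":0,"rz":0},
    {"jaw":0.04,"dx":0,"dy":0,"dz":0,"rx":0,"ry":0,"rz":0},
  ],
)

```text
time_s: 15.15
tool_pos: [448.2, 12.9, 35.5]
orientation: [3.141, 0.002, 3.075]
contact_force: [-0.9, -0.5, 8.6]
gripper_width: 57.0
gripper_force: 30.0
```

Emit:
drive_tool(
  plan=[
    {"jaw":0.04,"dx":0,"dy":0,"dz":-0.05,"rx":0,"ry":0,"rz":0},
    {"jaw":0.04,"dx":-0.04,"dy":0.001,"dz":-0.04,"rx":0,"ry":0,"rz":0},
    {"jaw":0.04,"dx":-0.045,"dy":0.002,"dz":0,"rx":0,"ry":0,"rz":0},
    {"jaw":0.04,"dx":-0.045,"dy":0.002,"dz":0,"rx":0,"ry":0,"rz":0},
    {"jaw":0.04,"dx":-0.03,"dy":0.001,"dz":0,"rx":0,"ry":0,"rz":0},
  ],
)

```text
time_s: 15.78
tool_pos: [609.2, 8.7, 124.9]
orientation: [3.141, 0.001, 3.076]
contact_force: [0.0, 0.0, -2.7]
gripper_width: 56.9
gripper_force: 30.0
```

Emit:
drive_tool(
  plan=[
    {"jaw":0.04,"dx":0,"dy":0,"dz":0,"rx":0,"ry":0,"rz":0},
  ],
)

```text
time_s: 15.9
tool_pos: [609.0, 8.5, 124.6]
orientation: [3.142, 0.002, 3.075]
contact_force: [-0.0, 0.3, -2.4]
gripper_width: 56.3
gripper_force: 30.0
```

```bash
python3 look.py w8 large_round_holder:22 tin:110; python3 -c "
from h import *
print(go(608,8,43))
r.capture('side');C=cam('side')
for t in ('large_round_holder','honey_jar','tumbler'):
  print([(d['p'],ray(C,d['at'],0)) for d in r.spot_point('side',t)])"
```

```text
tcp [609.    8.5 124.6] [3.142e+00 2.000e-03 3.075e+00] w 56.3 j7 1.55 t 15.9
large_round_holder spot 0.75 [252. 181.] [609.    6.8]
large_round_holder mask 0.9 [206.3, 133.1, 101.4, 73.6] rect at z=22.0: c=(594.4,11.9) size 85.7x63.2 ang 1.441
tin spot 0.78 [254. 216.] [644.9   6.1]
tin mask 0.86 [188.6, 178.0, 132.6, 160.0] rect at z=110.0: c=(611.2,7.5) size 82.9x70.0 ang 1.505
tin mask 0.72 [390.5, 0.2, 96.8, 30.9] rect at z=110.0: c=(502.3,101.6) size 45.1x13.5 ang 1.504
(array([-0.0019, -0.0004,  0.0815]), 0)
[(0.91, array([604.91517828,  11.29343337])), (0.27, array([456.62011414, 156.24255401]))]
[(0.95, array([637.70004585, 142.76639466]))]
[(0.65, array([780.37814972,  15.33916636]))]
```

View pics/w8.png

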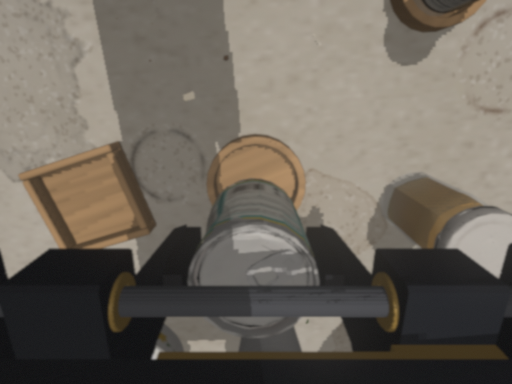

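The large holder at (256,180) is centred under the tin. The square holder is at (90,197) and the honey jar's lid at (490,240). I'm lowering the tin.

Emit:
drive_tool(
  plan=[
    {"jaw":0.04,"dx":0.001,"dy":0.001,"dz":0.03,"rx":0,"ry":0,"rz":0},
    {"jaw":0.04,"dx":0,"dy":0,"dz":0.03,"rx":0,"ry":0,"rz":0},
    {"jaw":0.04,"dx":0,"dy":0,"dz":0.021,"rx":0,"ry":0,"rz":0},
    {"jaw":0.04,"dx":0,"dy":0,"dz":0,"rx":0,"ry":0,"rz":0},
  ],
)

```text
time_s: 16.85
tool_pos: [606.0, 9.5, 42.6]
orientation: [-3.141, -0.002, 3.075]
contact_force: [-0.9, -0.5, -2.1]
gripper_width: 56.6
gripper_force: 30.0
```

Emit:
drive_tool(
  plan=[
    {"jaw":0.04,"dx":0,"dy":0,"dz":0.001,"rx":0,"ry":0,"rz":0},
    {"jaw":0.085,"dx":0,"dy":0,"dz":0,"rx":0,"ry":0,"rz":0},
    {"jaw":0.085,"dx":0,"dy":0,"dz":0,"rx":0,"ry":0,"rz":0},
    {"jaw":0.085,"dx":0,"dy":0,"dz":-0.05,"rx":0,"ry":0,"rz":0},
    {"jaw":0.085,"dx":0,"dy":0,"dz":-0.06,"rx":0,"ry":0,"rz":0},
  ],
)

```text
time_s: 17.48
tool_pos: [605.8, 9.5, 153.3]
orientation: [-3.141, -0.002, 3.075]
contact_force: [1.3, 0.8, -0.4]
gripper_width: 84.7
gripper_force: 0.0
```

Emit:
drive_tool(
  plan=[
    {"jaw":0.088,"dx":0,"dy":0,"dz":-0.05,"rx":0,"ry":0,"rz":0},
    {"jaw":0.088,"dx":-0.007,"dy":0.045,"dz":0,"rx":0,"ry":0,"rz":0},
    {"jaw":0.088,"dx":-0.007,"dy":0.045,"dz":0,"rx":0,"ry":0,"rz":0},
    {"jaw":0.088,"dx":-0.007,"dy":0.045,"dz":0,"rx":0,"ry":0,"rz":0},
    {"jaw":0.088,"dx":0,"dy":0,"dz":0,"rx":0,"ry":0,"rz":0},
  ],
)

```text
time_s: 18.1
tool_pos: [636.3, 148.5, 202.7]
orientation: [3.139, 0.0, 3.082]
contact_force: [-0.4, 0.0, 0.6]
gripper_width: 88.0
gripper_force: 0.0
```

```bash
python3 look.py w9 honey_jar:99 tin:72 large_round_holder:22
```

```text
tcp [636.3 148.5 202.7] [3.139 0.    3.082] w 88.0 j7 1.32 t 18.1
honey_jar spot 0.98 [258. 167.] [641.8 153.6]
honey_jar mask 0.9 [232.1, 142.1, 66.3, 75.7] rect at z=99.0: c=(632.0,159.2) size 56.1x69.6 ang 1.256
tin spot 0.98 [132. 144.] [605.4   7.3]
tin spot 0.55 [158. 268.] [771.3  12.1]
tin mask 0.63 [72.2, 120.5, 84.1, 71.4] rect at z=72.0: c=(606.7,19.3) size 57.3x82.9 ang 0.209
tin mask 0.41 [90.5, 112.3, 81.3, 76.9] rect at z=72.0: c=(597.4,42.4) size 73.0x61.2 ang 0.322
large_round_holder mask 0.97 [89.4, 109.1, 80.9, 79.9] rect at z=22.0: c=(604.5,22.0) size 86.8x72.6 ang 0.328
```

View pics/w9.png

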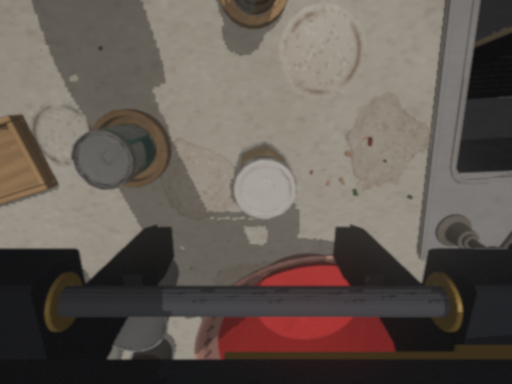

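The tin stands in its holder at (130,148). The honey jar's lid is centred at (264,188), and the red bowl's front rim is at about (290,257).

```bash
python3 -c "
from h import *
C=cam('wrist')
x,y=ray(C,(264,188),99); print(x,y,ray(C,(290,257),90),ray(C,(290,257),0))
print(go((x+641)/2,(y+152)/2,68))
S=cam('side'); print('bowl rim top z guess', ray(S,(275,112),0), ray(S,(275,112),100))"
```

```text
637.6463728650934 149.61853953163433 [712.77242962 171.05338184] [766.06014651 179.92167863]
(array([-0.0021,  0.0098,  0.1347]), 0)
bowl rim top z guess [887.88662923 307.58698007] [790.75635391 162.41554174]
```

```bash
python3 look.py w10 honey_jar:99;python3 look.py w11; python3 - <<'E'
from h import *
im=cv2.imread("pics/w11.png");C=cam("wrist")
h=cv2.cvtColor(im,cv2.COLOR_BGR2HSV);m=((h[...,1]<25)&(h[...,2]>150)).astype(np.uint8);m[245:]=0;m[:,:210]=0;m[:,320:]=0;m[:130]=0
m=cv2.morphologyEx(m,cv2.MORPH_OPEN,np.ones((5,5),np.uint8))
cs,_=cv2.findContours(m,0,1);c=max(cs,key=cv2.contourArea)[:,0];print(c.min(0),c.max(0),cv2.minEnclosingCircle(np.array([ray(C,q,99) for q in c],np.float32)))
E
```

```text
tcp [636.5 141.3 202.7] [-3.141  0.     3.073] w 88.1 j7 1.33 t 18.45
honey_jar spot 0.77 [265. 164.] [638.6 153.6]
honey_jar mask 0.59 [239.3, 141.4, 67.7, 75.0] rect at z=99.0: c=(630.9,157.7) size 55.6x69.4 ang 1.503
honey_jar mask 0.16 [82.5, 120.5, 83.3, 67.8] rect at z=99.0: c=(601.8,31.2) size 51.3x73.2 ang 0.240
tcp [636.5 142.1 202.6] [-3.141  0.     3.074] w 88.0 j7 1.33 t 18.6
[243 160] [302 216] ((639.13037109375, 157.976318359375), 26.769603729248047)
```

Emit:
drive_tool(
  plan=[
    {"jaw":0.088,"dx":-0.001,"dy":0.0138,"dz":0.03,"rx":0,"ry":0,"rz":0},
    {"jaw":0.088,"dx":0,"dy":0,"dz":0.045,"rx":0,"ry":0,"rz":0},
    {"jaw":0.088,"dx":0,"dy":0,"dz":0.035,"rx":0,"ry":0,"rz":0},
    {"jaw":0.088,"dx":0,"dy":0,"dz":0.025,"rx":0,"ry":0,"rz":0},
    {"jaw":0.088,"dx":0,"dy":0,"dz":0,"rx":0,"ry":0,"rz":0},
  ],
)

```text
time_s: 19.27
tool_pos: [636.8, 156.1, 65.6]
orientation: [-3.14, -0.004, 3.075]
contact_force: [0.5, -0.1, 1.4]
gripper_width: 88.1
gripper_force: 0.0
```

Emit:
drive_tool(
  plan=[
    {"jaw":0.04,"dx":0,"dy":0,"dz":0,"rx":0,"ry":0,"rz":0},
    {"jaw":0.04,"dx":0,"dy":0,"dz":0,"rx":0,"ry":0,"rz":0},
    {"jaw":0.04,"dx":0,"dy":0,"dz":0,"rx":0,"ry":0,"rz":0},
    {"jaw":0.04,"dx":0,"dy":0,"dz":0,"rx":0,"ry":0,"rz":0},
    {"jaw":0.04,"dx":0,"dy":0,"dz":0,"rx":0,"ry":0,"rz":0},
  ],
)

```text
time_s: 19.9
tool_pos: [639.1, 157.7, 68.5]
orientation: [3.14, 0.002, 3.076]
contact_force: [-0.5, 3.5, 5.5]
gripper_width: 55.0
gripper_force: 29.0
```

Emit:
drive_tool(
  plan=[
    {"jaw":0.04,"dx":0,"dy":0,"dz":-0.03,"rx":0,"ry":0,"rz":0},
    {"jaw":0.04,"dx":0,"dy":0,"dz":-0.045,"rx":0,"ry":0,"rz":0},
    {"jaw":0.04,"dx":0,"dy":0,"dz":-0.045,"rx":0,"ry":0,"rz":0},
    {"jaw":0.04,"dx":0,"dy":-0.035,"dz":0,"rx":0,"ry":0,"rz":0},
    {"jaw":0.04,"dx":0,"dy":-0.045,"dz":0,"rx":0,"ry":0,"rz":0},
  ],
)

```text
time_s: 20.52
tool_pos: [631.9, 76.5, 186.7]
orientation: [-3.141, -0.002, 3.078]
contact_force: [0.2, -1.1, -5.2]
gripper_width: 54.7
gripper_force: 29.5
```

Emit:
drive_tool(
  plan=[
    {"jaw":0.04,"dx":0,"dy":-0.05,"dz":0,"rx":0,"ry":0,"rz":0},
    {"jaw":0.04,"dx":0,"dy":-0.05,"dz":0,"rx":0,"ry":0,"rz":0},
    {"jaw":0.04,"dx":0,"dy":-0.05,"dz":0,"rx":0,"ry":0,"rz":0},
    {"jaw":0.04,"dx":0,"dy":-0.045,"dz":0,"rx":0,"ry":0,"rz":0},
    {"jaw":0.04,"dx":0,"dy":-0.022,"dz":0,"rx":0,"ry":0,"rz":0},
  ],
)

```text
time_s: 21.15
tool_pos: [616.5, -144.0, 186.3]
orientation: [-3.14, -0.003, 3.071]
contact_force: [1.0, -0.1, -5.7]
gripper_width: 54.5
gripper_force: 29.5
```

Emit:
drive_tool(
  plan=[
    {"jaw":0.04,"dx":0,"dy":0,"dz":0,"rx":0,"ry":0,"rz":0},
    {"jaw":0.04,"dx":0,"dy":0,"dz":0,"rx":0,"ry":0,"rz":0},
    {"jaw":0.04,"dx":0,"dy":0,"dz":0,"rx":0,"ry":0,"rz":0},
  ],
)

```text
time_s: 21.52
tool_pos: [618.9, -137.5, 187.2]
orientation: [3.14, -0.0, 3.078]
contact_force: [0.1, -0.1, -5.5]
gripper_width: 54.6
gripper_force: 29.5
```

```bash
python3 look.py w12 square_holder:22 honey_jar:180; python3 -c "
from h import *
print(go(620,-140.5,76))"
```

```text
tcp [ 618.9 -137.5  187.2] [ 3.14  -0.     3.078] w 54.6 j7 1.79 t 21.525
square_holder spot 0.68 [246. 164.] [ 616.2 -146.9]
square_holder mask 0.74 [194.5, 114.6, 105.6, 78.5] rect at z=22.0: c=(613.8,-143.8) size 88.2x89.0 ang 0.226
honey_jar spot 0.75 [251. 203.] [ 664.1 -143.5]
honey_jar mask 0.68 [190.2, 164.2, 125.5, 160.4] rect at z=180.0: c=(613.3,-137.9) size 72.6x73.6 ang 1.507
(array([-0.0013, -0.0012,  0.1116]), 0)
```

View pics/w12.png

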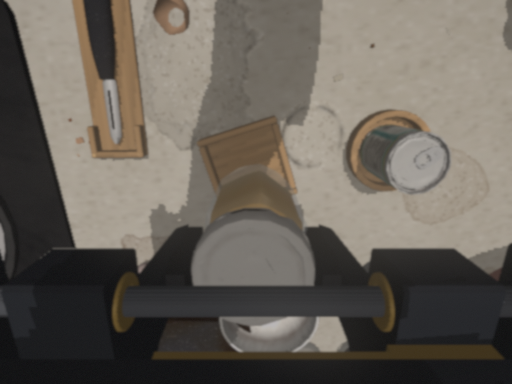

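The square holder at about (248,160) lies a few mm to the left of the held jar. The peeler and tin are both in place. I'll correct by 6 mm and lower.

Emit:
drive_tool(
  plan=[
    {"jaw":0.04,"dx":0.0015,"dy":-0.006,"dz":0.03,"rx":0,"ry":0,"rz":0},
    {"jaw":0.04,"dx":0,"dy":0,"dz":0.04,"rx":0,"ry":0,"rz":0},
    {"jaw":0.04,"dx":0,"dy":0,"dz":0.01,"rx":0,"ry":0,"rz":0},
    {"jaw":0.04,"dx":0,"dy":0,"dz":0.005,"rx":0,"ry":0,"rz":0},
    {"jaw":0.04,"dx":0,"dy":0,"dz":0,"rx":0,"ry":0,"rz":0},
  ],
)

```text
time_s: 22.4
tool_pos: [617.7, -145.8, 103.6]
orientation: [-3.141, 0.002, 3.075]
contact_force: [0.0, -0.9, -5.0]
gripper_width: 54.5
gripper_force: 29.5
```

Emit:
drive_tool(
  plan=[
    {"jaw":0.04,"dx":0,"dy":0,"dz":0.012,"rx":0,"ry":0,"rz":0},
    {"jaw":0.04,"dx":0,"dy":0,"dz":0.01,"rx":0,"ry":0,"rz":0},
    {"jaw":0.04,"dx":0,"dy":0,"dz":0.004,"rx":0,"ry":0,"rz":0},
    {"jaw":0.04,"dx":0,"dy":0,"dz":0,"rx":0,"ry":0,"rz":0},
  ],
)

```text
time_s: 22.9
tool_pos: [616.5, -145.7, 76.1]
orientation: [3.142, -0.001, 3.075]
contact_force: [1.4, -0.5, -4.9]
gripper_width: 54.9
gripper_force: 29.5
```

Emit:
drive_tool(
  plan=[
    {"jaw":0.04,"dx":0,"dy":0,"dz":0.0015,"rx":0,"ry":0,"rz":0},
    {"jaw":0.085,"dx":0,"dy":0,"dz":0,"rx":0,"ry":0,"rz":0},
    {"jaw":0.085,"dx":0,"dy":0,"dz":0,"rx":0,"ry":0,"rz":0},
    {"jaw":0.085,"dx":0,"dy":0,"dz":-0.05,"rx":0,"ry":0,"rz":0},
    {"jaw":0.085,"dx":0,"dy":0,"dz":-0.06,"rx":0,"ry":0,"rz":0},
  ],
)

```text
time_s: 23.52
tool_pos: [616.3, -145.6, 186.0]
orientation: [3.142, -0.001, 3.075]
contact_force: [1.1, 0.2, -0.3]
gripper_width: 84.9
gripper_force: 0.0
```

Emit:
drive_tool(
  plan=[
    {"jaw":0.085,"dx":0.03,"dy":0.03,"dz":-0.04,"rx":0,"ry":0,"rz":0},
    {"jaw":0.085,"dx":0.05,"dy":0.03,"dz":-0.04,"rx":0,"ry":0,"rz":0},
    {"jaw":0.085,"dx":0.05,"dy":0.03,"dz":0,"rx":0,"ry":0,"rz":0},
    {"jaw":0.085,"dx":0,"dy":0,"dz":0,"rx":0,"ry":0,"rz":0},
    {"jaw":0.085,"dx":0,"dy":0,"dz":0,"rx":0,"ry":0,"rz":0},
  ],
)

```text
time_s: 24.15
tool_pos: [499.5, -51.5, 261.2]
orientation: [-3.142, 0.002, 3.075]
contact_force: [-0.1, 0.1, 0.1]
gripper_width: 85.1
gripper_force: 0.0
```

```bash
python3 look.py w13 spice_jar:106 tin:72 honey_jar:99 peeler:15; python3 -c "
from h import *
im=r.capture('side')[80:380,90:410,::-1]
cv2.imwrite('pics/side13.png',cv2.resize(im,None,fx=1.9,fy=1.9,interpolation=cv2.INTER_CUBIC))
C=cam('side')
for t in 'spice_jar tin honey_jar peeler garlic'.split(): print(t,[(round(d['p'],2),ray(C,d['at'],6).round(1)) for d in r.spot_point('side',t)][:1])
"
```

```text
tcp [499.5 -51.5 261.2] [-3.142e+00  2.000e-03  3.075e+00] w 85.1 j7 1.59 t 24.15
spice_jar spot 0.83 [415. 117.] [465.  165.8]
spice_jar mask 0.87 [397.5, 97.9, 94.3, 44.7] rect at z=106.0: c=(457.7,137.8) size 92.7x43.9 ang 1.466
tin spot 0.92 [302. 221.] [605.2  12.5]
tin mask 0.71 [283.8, 205.4, 49.1, 63.6] rect at z=72.0: c=(596.7,4.7) size 86.1x56.0 ang 0.304
tin mask 0.46 [154.4, 201.3, 78.9, 63.7] rect at z=72.0: c=(587.1,-129.1) size 83.7x80.4 ang 0.240
honey_jar spot 0.84 [193. 237.] [ 620.2 -151.9]
honey_jar spot 0.44 [302. 223.] [608.9  12.1]
honey_jar mask 0.91 [160.6, 220.9, 57.1, 64.3] rect at z=99.0: c=(596.8,-133.0) size 47.6x97.7 ang 1.199
peeler spot 0.91 [ 88. 161.] [ 494.3 -283.1]
peeler mask 0.69 [66.4, 97.2, 33.7, 126.5] rect at z=15.0: c=(496.1,-278.0) size 26.7x169.0 ang 1.487
spice_jar [(0.94, array([444.6, 151.1]))]
tin [(0.65, array([599.8,  -2.4]))]
honey_jar [(0.87, array([ 617.6, -152.8]))]
peeler [(0.81, array([ 498.9, -280.1]))]
garlic [(0.65, array([ 747.3, -278.5]))]
```

View pics/side13.png

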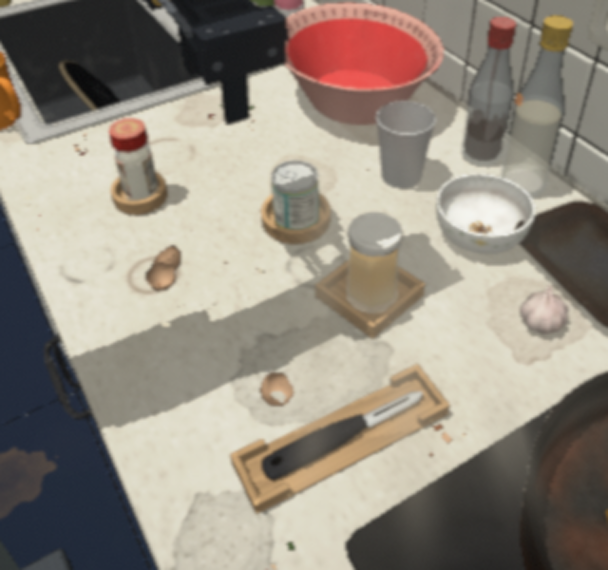

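View pics/w13.png

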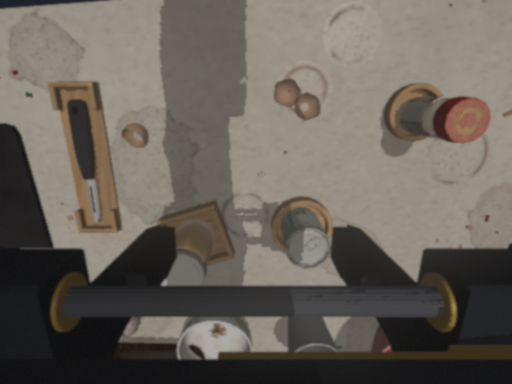

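The side and wrist views show all four items seated, and the garlic and tumbler where they were. I'm handing in.

```bash
python3 -c "
from workcell import r
print(r.close_job())"
```

```text
the job is handed in; nothing more can be done
None
```

I handed the job in at about 24 s on the robot's clock: the last pictures show all four items seated in their holders and the garlic and tumbler left in place, but no verdict came back.

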